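# Set the drill guide of a ski binding jig at its notch and hold it

### The job

On the drill jig clamped to the ski, throw the keeper arm that lies across the rail back over, so that it stays open clear of the rail. Then slide the drill-guide carriage by its post along the rail until its spring ball clicks into the notch, and finish while still holding the post there with the ball in the notch, ready for the mechanic to drill. Leave the boot last, screw bin, screwdriver and glue bottle where they are.

Things in the scene. Friction and masses are not known exactly. Their poses are not given: they have to be found in the camera images.
- jig: Fixed aluminium drill jig on a white ski held in two low vice blocks. Origin on the work surface under the middle of the rail; y along the rail, in the direction in which the carriage is to be slid; x across the rail, away from the robot; z up. Base plate 92 x 400 mm, its top 55 mm above the work surface.
- rail_mid (a point): Middle of the rail's top, 70 mm above the work surface. A steel strip let into the rail has the notch, a V 14 mm wide with 40 degree flanks. The strip is set anew each time: the notch is 20 to 110 mm from here towards jig +y, marked only by a small dark steel pointer block on the far (+x) side of the rail, straight opposite the notch.
- post_top (a point): Centre of the top of the carriage's upright black grip post, 24 mm diameter, from 97.5 to 147.5 mm above the work surface; grip it from above in any direction. The carriage under it is an aluminium block 62 mm across and 60 mm along the rail, its top at 97.5 mm. A 10 mm steel button stands 4 mm out of the post and sinks flush in the notch.
- carriage (a joint): Position of the carriage, m: 0 at its parked end (post at jig y = -150 mm), growing towards jig +y, end stop at 0.30. It starts between 0 and 0.03; the notch is between 0.17 and 0.26. Friction about 1.5 N. At the notch it first pulls forward, then resists with about 7 N either way; pushing harder drives it through and beyond.
- plunger (a joint): Drop of the carriage's spring plunger, m: 0 while its ball rides on the flat strip, about 0.0044 at the bottom of the notch. On the flanks it changes by 0.84 mm for each mm that the carriage is off centre.
- keeper (a joint): Angle of the keeper arm, rad: 0 closed, leaning over the rail towards jig +x, where it stops the post; 1.95 fully open, leaning back towards jig -x. Upright at 1.05: past that it falls by its own weight (120 g) to the stop on the side to which it leans, and stays there. Its hinge axis is parallel to jig y.
- keeper_knob (a point): Centre of the steel ball knob, 24 mm diameter, at the end of the keeper arm. The arm is a round steel bar 10 mm thick, 100 mm from hinge axis to knob centre. Closed, the knob is about 135 mm above the work surface and 12 mm beyond the rail's centre line (jig +x side); upright it is at 185 mm. 1 to 2 N at the knob moves it.
- keeper_hinge (a point): Point on the keeper's hinge axis, 85 mm above the work surface, at jig x = -75 mm, y = -50 mm. Its two steel cheeks reach up to 97 mm.
- boot_last: Loose aluminium boot last (foot-shaped block), about 170 x 68 mm, 86 mm high at its heel, beyond the rail. Origin at the middle of its underside. Leave alone.
- screw_bin: Loose blue bin of screws, 100 x 150 x 45 mm, on the robot's side of the ski. Origin at the middle of its underside. Leave alone.
- driver: Loose screwdriver lying beyond the rail, about 200 mm long. Leave alone.
- glue: Loose white glue bottle, 40 mm diameter, 100 mm tall, standing on the robot's side of the ski. Origin at the middle of its underside. Leave alone.

How it is judged:
On the way, in this order (a step that is already met when the one before it is completed fails the run):
1. the keeper arm is thrown open (above 1.7 rad) while the carriage is still behind it (value of joint keeper above 1.7 rad and value of joint carriage below 0.1 m), for 0.2 s.
2. the carriage's ball has dropped into the notch with the fingers on the carriage (value of joint plunger above 0.0022 m and contact force between the fingers and carriage above 2 N), for 0.2 s.
At the end, for the whole second after the job is handed in: The keeper is open (above 1.7 rad), the ball sits in the notch (plunger dropped more than 2.2 mm, which is within about 2.5 mm of the notch's centre), the carriage is still, and the fingers still hold it with more than 5 N (value of joint keeper above 1.7 rad and value of joint plunger above 0.0022 m and value of joint carriage above 0.16 m and velocity of joint carriage between -0.005 and 0.005 m/s and contact force between the fingers and carriage above 5 N); the arm keeps its last pose, push and grip.
It fails at once if a bystander is moved more than 20 mm (distance of any of boot_last, screw_bin, driver, glue from where it was at the start of the episode above 0.02 m).
It also fails if it takes over 72 s, if anything falls off the work surface, if the arm or the gripper's body presses on something with over 40 N, if the wrist force passes 120 N, or if a joint passes its speed limit or range.

### The arm

A 6-joint arm with a two-finger parallel gripper is mounted at the origin on the work surface. World frame = base frame: x ahead of the robot, y to its left, z up, the work surface at z = 0. Lengths are in m, angles in rad, forces in N, time in s.
With the tool pointing down it reaches from about 0.35 to 0.85 m from the base axis. Payload 8.1 kg.
Tool frame: the origin (TCP) lies between the finger pads; the fingertips stand 25 mm ahead of it and the grasp point (between the pads) lies 6 mm ahead of it (robot.tip_extent is the distance from the TCP to the fingertips, in m); z points along the fingers, y is the direction in which the jaws open and shut (so a half turn about z gives the same grasp; the last joint's range is limited). The gripper opens to 93 mm and grips with 3 to 60 N. Pads are 15 mm wide; open, the fingers measure 128 mm over their backs; the gripper's body (75 mm by 188 mm) begins 65 mm behind the grasp point.
Start: joints at [-1.327, 0.13, 1.488, -0, 1.523, -0.085], TCP at [0.194, -0.568, 0.244] pointing down, gripper open.
Joint ranges: [-2.96, 2.96], [-0.89, 2.26], [0.02, 2.5], [-1.34, 4.48], [0, 2.73], [-2.66, 2.66]. Speed limits (rad/s): [2.39, 2.39, 2.79, 3.14, 3.14, 3.14].

### API

Orientations are given as a rotation vector (axis times angle).
In Python, from plant import robot gives the robot as it stands.
- The arm moves only by the tool drive_tool, never from a script. Its argument "increments" is a list of rows, each a list of 7 numbers: the closure, from 0 (fully open) to 1 (shut), then the shift along the world's x, y, z in units of 25 mm (1.0 is 25 mm), then the turn, a rotation vector about the world's x, y, z in rad. In form: [[gripper, dx, dy, dz, rx, ry, rz], ...]. A call has 1 to 20 rows; each row is the pose to reach, as a shift and turn from the pose commanded when the call began; what a row does not reach only later rows make up. A row lasts 1/12 s, in which the tool goes at most 41.7 mm and 7.16 degrees, less where a joint would pass 70% of its speed; a pose out of reach is approached as far as the arm can. A call with a gripper value outside its range is refused whole. The fingers move at their own pace and stop on an object; "squeeze" is the grip in N (left out, the last holds). Time passes only in rows, so rows that repeat a pose let the fingers close. It gives the time, the measured TCP pose, the force and the opening at its end, in the units of the state.
- robot.read_state(): the state, without advancing time (a new reading comes with each control period).
- robot.read_camera(name): name is "scene" or "top" or "wrist"; returns a dict with "image" (480x640x3 uint8, red, green, blue), "fx", "fy", "cx", "cy" (pixels), "T" (4x4, takes a point from camera to world coordinates); the wrist camera has in their place "mount" (4x4, takes a point from camera to tool coordinates, whose origin is the TCP and whose axes are the flange's). Camera axes: x right, y down, z forward; pixel columns grow to the right and rows downward; lengths in m; the calibration is good to about 2 mm. A picture is of the moment at which its call begins: read the wrist's pose just before it. There is no depth.
- robot.close_job(): hands the job in, once; it reports no verdict.
The state is a dict: "t": time; "q": joint angles; "dq": joint speeds; "joint_torque": joint torques, N m; "tool_pos": TCP position; "orientation": TCP orientation; "force": force on the tool from outside, world axes, zero at the start; "wrist_torque": the same for the moment, N m; "opening": finger opening in m.
Only numpy, scipy, OpenCV 4.12 (cv2) and the standard library are available. Lean on these libraries where they do the work, as an engineer would, in place of code of your own. Each camera call takes 0.05 s, during which the arm holds its last target.

## Working session

There is one attempt and no reset: what is moved stays moved. The work goes in short steps, Python scripts to look and compute and a tool call to move; the robot and the scene stay as the last step left them, time stands still between calls to the robot, and variables do not carry over. Pictures are saved under pics/ and viewed, and the job is handed in when it is done.

Besides the shell and the picture viewer there is one more tool, called as name([rows], argument=value, ...), one row to a line, values as JSON. drive_tool: Moves the arm, as the interface text tells. Its arguments: {"type":"object","properties":{"increments":{"type":"array"},"squeeze":{"type":"number"}},"required":["increments"]}

```bash
mkdir -p pics; ls; python3 - <<'E'
from plant import robot
import cv2, numpy as np
print(robot.read_state())
for n in ["scene","top","wrist"]:
    c=robot.read_camera(n); cv2.imwrite(f"pics/{n}0.png",c["image"][:,:,::-1])
    print(n,c["fx"],c["fy"],c["cx"],c["cy"],np.round(c.get("T",c.get("mount")),4).tolist())
E
```

```text
pics
{'t': 0.0, 'q': array([-1.32737376e+00,  1.31134502e-01,  1.48926680e+00, -1.76911581e-05,
        1.52299157e+00, -8.54090810e-02]), 'dq': array([-0.00119415, -0.00021961, -0.00148448,  0.00016808, -0.0001287 ,
       -0.00038608]), 'joint_torque': array([-7.45805537e-04, -5.59840143e+01, -4.91765070e+01,  7.67867896e-02,
        3.52502579e-02, -1.52916964e-04]), 'tool_pos': array([ 0.1936476 , -0.56734553,  0.24261018]), 'orientation': array([-3.09745632e+00, -5.13911338e-01,  2.50707073e-04]), 'force': array([-0.01567896,  0.22910495,  0.16531202]), 'wrist_torque': array([-0.02879237,  0.04598299, -0.02911758]), 'opening': 0.09318636749200601}
scene 460.9652583758569 460.9652583758569 324.1645969736378 240.81473606648464 [[0.202, 0.7985, -0.567, 1.081], [0.9794, -0.1687, 0.1114, -0.0898], [-0.0067, -0.5778, -0.8161, 0.8436], [0.0, 0.0, 0.0, 1.0]]
top 575.6816876894278 575.6816876894278 318.0460708829062 236.69158426498677 [[0.0264, -0.9946, 0.0999, 0.4385], [-0.9996, -0.0257, 0.0092, -0.0049], [-0.0065, -0.1001, -0.995, 1.306], [0.0, 0.0, 0.0, 1.0]]
wrist 393.31906161269745 393.31906161269745 323.26222741992825 241.45211344023252 [[0.0003, -0.969, -0.2471, 0.0685], [1.0, 0.0004, -0.0005, -0.0005], [0.0006, -0.2471, 0.969, -0.1412], [0.0, 0.0, 0.0, 1.0]]
```

View pics/scene0.png

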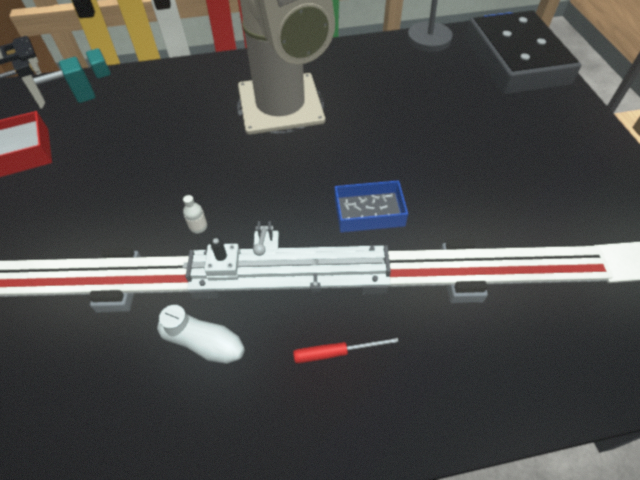

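View pics/top0.png

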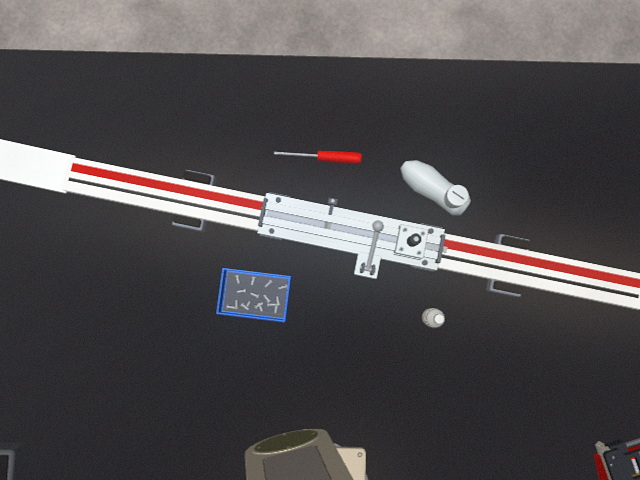

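The top view shows the base plate corners near (262,195), (443,226), (440,270) and (258,235). The post is at about (414,239), the knob at about (377,227), the hinge at about (367,268) and the pointer at about (332,203). The scene view agrees. I'll zoom in to measure.

```bash
python3 - <<'E'
import cv2
im=cv2.imread("pics/top0.png")[180:290,250:455]
cv2.imwrite("pics/topz.png",cv2.resize(im,(800,429),interpolation=cv2.INTER_CUBIC))
im=cv2.imread("pics/scene0.png")[215:300,180:400]
cv2.imwrite("pics/scenez.png",cv2.resize(im,(800,309),interpolation=cv2.INTER_CUBIC))
E
```

```text
(no output)
```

View pics/topz.png

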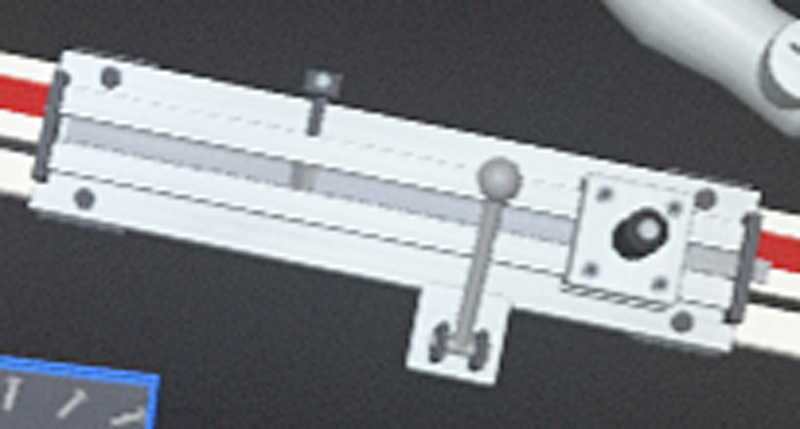

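View pics/scenez.png

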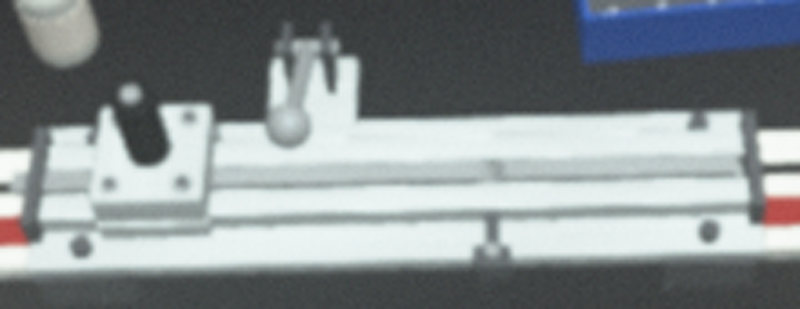

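```bash
cat > h.py <<'E'
import numpy as np
cams={"scene":(460.965,324.165,240.815,[[0.202,0.7985,-0.567,1.081],[0.9794,-0.1687,0.1114,-0.0898],[-0.0067,-0.5778,-0.8161,0.8436]]),
"top":(575.682,318.046,236.692,[[0.0264,-0.9946,0.0999,0.4385],[-0.9996,-0.0257,0.0092,-0.0049],[-0.0065,-0.1001,-0.995,1.306]])}
def ray(n,u,v):
    f,cx,cy,T=cams[n];T=np.array(T);d=T[:,:3]@[(u-cx)/f,(v-cy)/f,1];return T[:,3],d/np.linalg.norm(d)
def plane(n,u,v,z):
    o,d=ray(n,u,v);return o+d*(z-o[2])/d[2]
def tri(a,b):
    (o1,d1),(o2,d2)=a,b
    s=np.linalg.lstsq(np.c_[d1,-d2],o2-o1,rcond=None)[0];p,q=o1+s[0]*d1,o2+s[1]*d2
    return (p+q)/2,np.linalg.norm(p-q)
E
python3 - <<'E'
from h import *
np.set_printoptions(precision=4,suppress=True)
tz=lambda x,y:("top",250+x/3.902,180+y/3.9)
sz=lambda x,y:("scene",180+x/3.636,215+y/3.636)
C=np.array([plane(*tz(*p),.055) for p in [(62,50),(758,190),(730,352),(32,208)]])
print("corners",C, [np.linalg.norm(C[i]-C[(i+1)%4]) for i in range(4)])
ctr=C.mean(0);yd=(C[0]+C[3]-C[1]-C[2])[:2];yd/=np.linalg.norm(yd);xd=np.array([yd[1],-yd[0]])
print("ctr",ctr,"yd",yd,"xd",xd,"yaw",np.arctan2(xd[1],xd[0]))
J=lambda p:np.array([(p[:2]-ctr[:2])@xd,(p[:2]-ctr[:2])@yd])
for n,t,s,z in [("post",(651,228),(130,93),.1495),("knob",(499,179),(288,126),.135),("hinge",(460,341),(305,45),.085),("ptr",(318,110),(490,232),.062),("notch",(302,177),(492,168),.07),("bin corner",(158,378),(582,10),.045)]:
    a=plane(*tz(*t),z);b=plane(*sz(*s),z);c,g=tri(ray(*tz(*t)),ray(*sz(*s)))
    print(n,"top",a,J(a),"scene",b,J(b),"tri",c,J(c),g)
E
```

```text
corners [[ 0.6582  0.1241  0.055 ]
 [ 0.5887 -0.2684  0.055 ]
 [ 0.4976 -0.2533  0.055 ]
 [ 0.5681  0.1377  0.055 ]] [np.float64(0.39858140965723643), np.float64(0.09231064485568814), np.float64(0.3972847977326922), np.float64(0.09112026684099804)]
ctr [ 0.5782 -0.065   0.055 ] yd [0.1759 0.9844] xd [ 0.9844 -0.1759] yaw -0.1768211151001179
post top [ 0.5562 -0.1934  0.1495] [ 0.0009 -0.1303] scene [ 0.5568 -0.1911  0.1495] [ 0.0012 -0.1279] tri [ 0.5562 -0.1923  0.1489] [ 0.0008 -0.1292] 0.0022767455101764915
knob top [ 0.5814 -0.1159  0.135 ] [ 0.0122 -0.0496] scene [ 0.5834 -0.1154  0.135 ] [ 0.0141 -0.0487] tri [ 0.5817 -0.1158  0.1326] [ 0.0125 -0.0494] 0.0006597526120889128
hinge top [ 0.4984 -0.1009  0.085 ] [-0.0722 -0.0494] scene [ 0.495 -0.101  0.085] [-0.0755 -0.05  ] tri [ 0.4982 -0.1008  0.089 ] [-0.0725 -0.0493] 0.00030510490360375654
ptr top [ 0.6266 -0.0211  0.062 ] [0.04   0.0517] scene [ 0.6237 -0.0196  0.062 ] [0.0368 0.0526] tri [ 0.626  -0.0205  0.0662] [0.0393 0.0522] 0.001025788438356152
notch top [ 0.5877 -0.013   0.07  ] [0.0002 0.0528] scene [ 0.5887 -0.0115  0.07  ] [0.0009 0.0545] tri [ 0.5879 -0.0122  0.069 ] [0.0003 0.0536] 0.0016126525932717134
bin corner top [0.4752 0.0647 0.045 ] [-0.1242  0.1095] scene [0.4725 0.066  0.045 ] [-0.1271  0.1104] tri [0.4751 0.0649 0.0485] [-0.1243  0.1097] 0.0008678643512499044
```

The jig fits its known sizes:

| Item | Measured | Given |
|---|---|---|
| Base plate | 398 x 92 mm | 400 x 92 mm |
| Jig yaw | -0.177 rad | – |
| Post, jig y | -130 mm | – |
| Knob, jig (x, y) | (12, -50) mm | (12, -50) mm |
| Notch, jig y | about 53 mm | 20 to 110 mm |

So the carriage starts near 0.020. First I'll go to the +x side of the knob, up high, with the fingers shut and the jaws along jig y.

drive_tool([
  [1,0.3,0.3,0,0,0,0],
  [1,1.2,1.2,0,0,0,-0.03],
  [1,2.4,2.5,0,0,0,-0.06],
  [1,3.6,3.8,0,0,0,-0.1],
  [1,4.8,5.1,0,0,0,-0.14],
  [1,6,6.4,0,0,0,-0.18],
  [1,7.2,7.7,0,0,0,-0.22],
  [1,8.4,8.9,0,0,0,-0.26],
  [1,9.6,10.2,0,0,0,-0.3],
  [1,10.8,11.5,0,0,0,-0.34],
  [1,12,12.8,0,0,0,-0.38],
  [1,13.2,14.1,0,0,0,-0.42],
  [1,14.4,15.3,0,0,0,-0.46],
  [1,15.4,16.4,0,0,0,-0.49],
  [1,16.2,17.2,0,0,0,-0.506],
  [1,16.6,17.6,0,0,0,-0.506],
  [1,16.8,17.84,0,0,0,-0.506],
  [1,16.8,17.84,0,0,0,-0.506],
  [1,16.8,17.84,0,0,0,-0.506],
], squeeze=20)

```text
t: 1.73
tool_pos: [0.6132, -0.1218, 0.2433]
orientation: [3.129, -0.277, -0.001]
force: [-0.4, -0.7, 0.3]
opening: 0.0003
```

```bash
python3 - <<'E'
from plant import robot
import cv2, numpy as np
from scipy.spatial.transform import Rotation as R
s=robot.read_state();r=R.from_rotvec(s["orientation"]).as_matrix()
print(s["t"],s["tool_pos"],r[:,1],r[:,2],s["q"],s["opening"],s["force"])
for n in ["top","wrist"]:
    c=robot.read_camera(n); cv2.imwrite(f"pics/{n}1.png",c["image"][:,:,::-1])
E
```

```text
1.7333 [ 0.61323173 -0.12180384  0.24332894] [-1.75421104e-01 -9.84493412e-01  3.98002202e-04] [-9.35798308e-04 -2.37526469e-04 -9.99999534e-01] [-2.77783921e-01  1.99072661e-01  1.41252994e+00 -4.85428243e-04
  1.53082485e+00  1.46936568e+00] 0.0002941709372534866 [-0.42984117 -0.69658914  0.27191788]
```

View pics/wrist1.png

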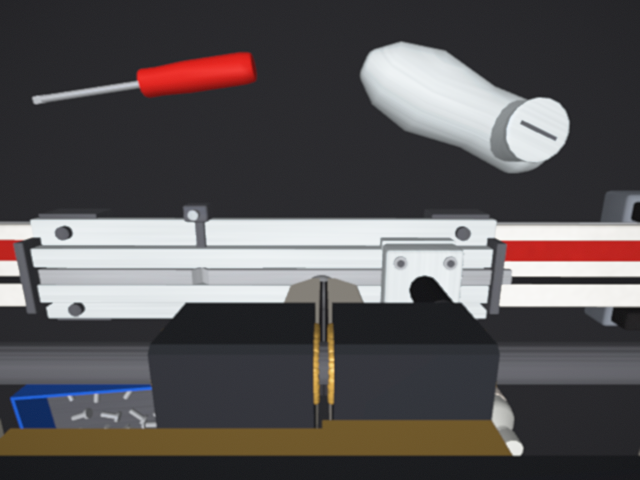

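The fingers now stand beyond the rail, square to it. The wrist view shows the carriage on the right and the pointer at (200,215), with nothing under the fingers. I'll descend beside the knob, then push it back along its arc.

drive_tool([
  [1,0,0,-0.3,0,0,0],
  [1,0,0,-1,0,0,0],
  [1,0,0,-1.8,0,0,0],
  [1,0,0,-2.6,0,0,0],
  [1,0,0,-3.3,0,0,0],
  [1,0,0,-3.8,0,0,0],
  [1,0,0,-3.88,0,0,0],
  [1,0,0,-3.88,0,0,0],
  [1,0,0,-3.88,0,0,0],
])

```text
t: 2.58
tool_pos: [0.6141, -0.1224, 0.1476]
orientation: [3.129, -0.279, 0.002]
force: [0.5, -0.8, 1.3]
opening: 0.0004
```

```bash
python3 - <<'E'
for x,z in [(32,147),(24,155),(16,168),(6,176),(-5,184),(-17,190),(-29,194),(-42,196),(-55,197),(-66,197),(-76,197),(-84,197)]:
    d=45-x; print(x,z,round(-.9844*d/25,2),round(.1759*d/25,2),round((z-147)/25,2))
E
```

```text
32 147 -0.51 0.09 0.0
24 155 -0.83 0.15 0.32
16 168 -1.14 0.2 0.84
6 176 -1.54 0.27 1.16
-5 184 -1.97 0.35 1.48
-17 190 -2.44 0.44 1.72
-29 194 -2.91 0.52 1.88
-42 196 -3.43 0.61 1.96
-55 197 -3.94 0.7 2.0
-66 197 -4.37 0.78 2.0
-76 197 -4.76 0.85 2.0
-84 197 -5.08 0.91 2.0
```

drive_tool([
  [1,-0.25,0.04,0,0,0,0],
  [1,-0.51,0.09,0,0,0,0],
  [1,-0.67,0.12,0.15,0,0,0],
  [1,-0.83,0.15,0.35,0,0,0],
  [1,-1.0,0.18,0.6,0,0,0],
  [1,-1.14,0.2,0.8,0,0,0],
  [1,-1.34,0.24,1.0,0,0,0],
  [1,-1.54,0.27,1.16,0,0,0],
  [1,-1.75,0.31,1.32,0,0,0],
  [1,-1.97,0.35,1.48,0,0,0],
  [1,-2.2,0.4,1.6,0,0,0],
  [1,-2.44,0.44,1.72,0,0,0],
  [1,-2.68,0.48,1.8,0,0,0],
  [1,-2.91,0.52,1.88,0,0,0],
  [1,-2.91,0.52,1.88,0,0,0],
])

```text
t: 3.83
tool_pos: [0.5398, -0.1086, 0.1936]
orientation: [-3.129, 0.278, 0.002]
force: [-0.3, -0.3, -0.3]
opening: 0.0002
```

```bash
python3 - <<'E'
from plant import robot
import cv2, numpy as np
s=robot.read_state();print(s["tool_pos"],s["force"])
c=robot.read_camera("scene"); cv2.imwrite("pics/scene2.png",cv2.resize(c["image"][170:310,140:420,::-1],(800,400)))
E
```

```text
[ 0.53975713 -0.108599    0.19355051] [-0.31603214 -0.27218539 -0.26020352]
```

View pics/scene2.png

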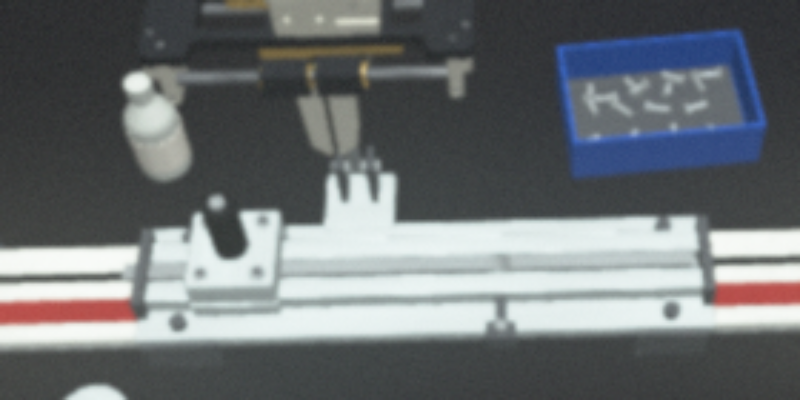

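The knob no longer lies over the rail; it is behind the fingers, so the arm has been carried along. I'll continue past upright.

drive_tool([
  [1,-0.25,0.04,0.05,0,0,0],
  [1,-0.5,0.09,0.1,0,0,0],
  [1,-0.75,0.13,0.12,0,0,0],
  [1,-1.0,0.18,0.12,0,0,0],
  [1,-1.25,0.22,0.12,0,0,0],
  [1,-1.5,0.27,0.12,0,0,0],
  [1,-1.75,0.31,0.12,0,0,0],
  [1,-2.0,0.36,0.12,0,0,0],
  [1,-2.2,0.39,0.12,0,0,0],
  [1,-2.4,0.42,0.12,0,0,0],
  [1,-2.4,0.42,0.12,0,0,0],
  [1,-2.4,0.42,0.12,0,0,0],
  [1,-2.4,0.42,0.12,0,0,0],
])

```text
t: 4.97
tool_pos: [0.4812, -0.0984, 0.1968]
orientation: [3.129, -0.278, 0.001]
force: [-0.1, 0.7, -0.0]
opening: 0.0002
```

drive_tool([
  [0.6,0,0,0.5,0,0,0],
  [0.3,0,0,1.2,0,0,0],
  [0,0.5,0,1.6,0,0,0],
  [0,1.2,-0.5,1.8,0,0,0],
  [0,1.9,-1.3,1.8,0,0,0],
  [0,2.4,-2.1,1.8,0,0,0],
  [0,2.7,-2.9,1.8,0,0,0],
  [0,2.9,-3.5,1.8,0,0,0],
  [0,2.97,-3.82,1.8,0,0,0],
  [0,2.97,-3.82,1.8,0,0,0],
  [0,2.97,-3.82,1.8,0,0,0],
])

```text
t: 5.88
tool_pos: [0.5552, -0.1938, 0.2419]
orientation: [-3.129, 0.279, 0.0]
force: [0.1, 0.4, 0.0]
opening: 0.0695
```

```bash
python3 - <<'E'
from plant import robot
import cv2, numpy as np
s=robot.read_state();print(s["t"],s["tool_pos"],s["force"],s["opening"])
c=robot.read_camera("scene"); cv2.imwrite("pics/scene3.png",cv2.resize(c["image"][170:310,140:420,::-1],(800,400)))
c=robot.read_camera("top"); cv2.imwrite("pics/top3.png",cv2.resize(c["image"][150:350,200:480,::-1],(800,571)))
c=robot.read_camera("wrist"); cv2.imwrite("pics/wrist3.png",c["image"][:,:,::-1])
E
```

```text
5.8833 [ 0.55522659 -0.19376628  0.24192071] [0.09063475 0.40267878 0.02818149] 0.06952966209355028
```

View pics/scene3.png

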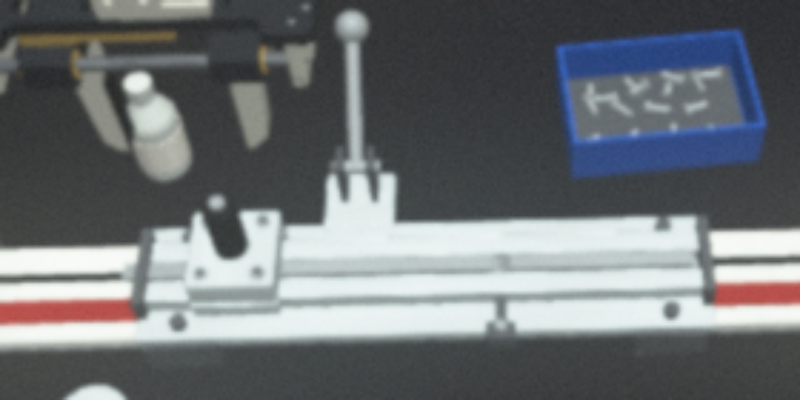

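View pics/wrist3.png

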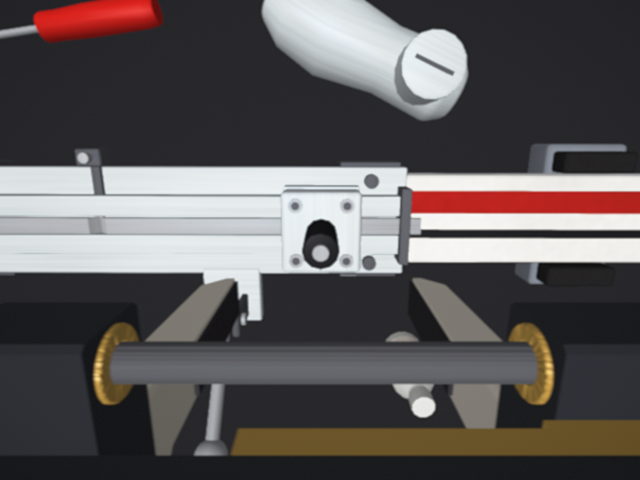

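View pics/top3.png

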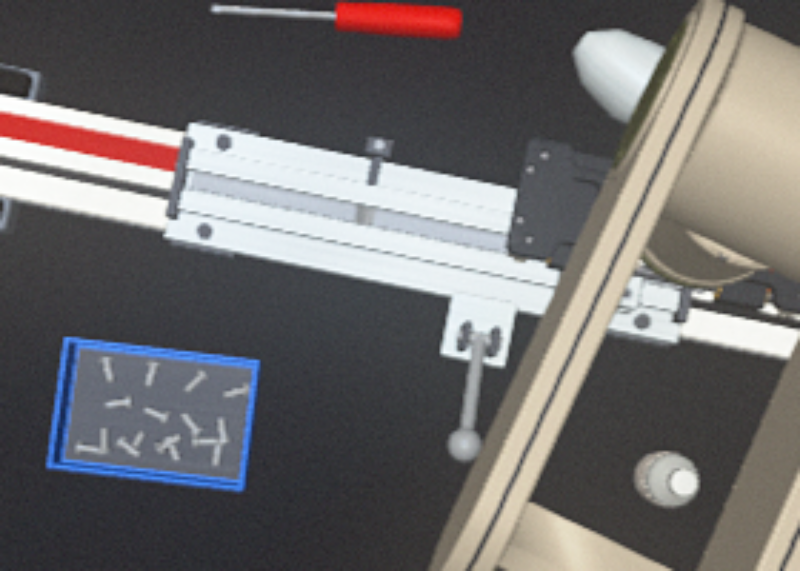

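The keeper now lies back on the robot side: knob at (464,445) in the top view crop and (351,25) in the scene crop. The wrist view shows the post top at (320,253), between the open fingers. I'll check the numbers.

```bash
python3 - <<'E'
from h import *
from plant import robot
from scipy.spatial.transform import Rotation as R
np.set_printoptions(precision=4,suppress=True)
ctr=np.array([.5782,-.065]);yd=np.array([.1759,.9844]);xd=np.array([.9844,-.1759])
J=lambda p:np.array([(p[:2]-ctr)@xd,(p[:2]-ctr)@yd])
p,g=tri(ray("top",200+464/2.857,150+445/2.857),ray("scene",140+351/2.857,170+25/2.857));print("knob",p,J(p),g)
s=robot.read_state()
M=np.array([[0.0003,-0.969,-0.2471,0.0685],[1,0.0004,-0.0005,-0.0005],[0.0006,-0.2471,0.969,-0.1412]])
Rw=R.from_rotvec(s["orientation"]).as_matrix()
def w(u,v,z):
    o=Rw@M[:,3]+s["tool_pos"];d=Rw@M[:,:3]@[(u-323.26)/393.32,(v-241.45)/393.32,1]
    q=o+d*(z-o[2])/d[2];return q,J(q)
print("post",w(320,253,.1515)); print("tcp",J(s["tool_pos"])); print("ptr",w(97,180,.06)); print("notch",w(97,225,.07))
E
```

```text
knob [ 0.4185 -0.0863  0.1471] [-0.1535 -0.0491] 0.00030828582817970417
post (array([ 0.5577, -0.1907,  0.1515]), array([ 0.002 , -0.1273]))
tcp [-0.0002 -0.13  ]
ptr (array([ 0.6248, -0.0171,  0.06  ]), array([0.0375, 0.0553]))
notch (array([ 0.5899, -0.0115,  0.07  ]), array([0.0021, 0.0548]))
```

The keeper is fully open: the knob measures at jig x -153 mm, z 147 mm, as expected at the stop. Three views agree that post to notch is about 182.5 mm. Next I'll descend over the post and grip.

drive_tool([
  [0,0,0,-0.3,0,0,0],
  [0,0.04,0.04,-1,0,0,0],
  [0,0.06,0.06,-1.8,0,0,0],
  [0,0.06,0.06,-2.6,0,0,0],
  [0,0.06,0.06,-3.4,0,0,0],
  [0,0.06,0.06,-4.1,0,0,0],
  [0,0.06,0.06,-4.5,0,0,0],
  [0,0.06,0.06,-4.56,0,0,0],
  [0,0.06,0.06,-4.56,0,0,0],
  [1,0.06,0.06,-4.56,0,0,0],
  [1,0.06,0.06,-4.56,0,0,0],
  [1,0.06,0.06,-4.56,0,0,0],
  [1,0.06,0.06,-4.56,0,0,0],
  [1,0.06,0.06,-4.56,0,0,0],
  [1,0.06,0.06,-4.56,0,0,0],
  [1,0.06,0.06,-4.56,0,0,0],
], squeeze=25)

```text
t: 7.37
tool_pos: [0.5568, -0.1924, 0.1278]
orientation: [3.129, -0.278, 0.0]
force: [0.1, -0.2, 0.1]
opening: 0.0507
```

```bash
python3 - <<'E'
from plant import robot
import cv2
s=robot.read_state();print(s["t"],s["tool_pos"],s["force"],s["opening"],s["wrist_torque"])
c=robot.read_camera("wrist"); cv2.imwrite("pics/wrist4.png",c["image"][:,:,::-1])
E
```

```text
7.3667 [ 0.55680482 -0.19238589  0.12778298] [ 0.08270095 -0.22600654  0.07234328] 0.05065720642183864 [ 0.09293201  0.02132631 -0.01308765]
```

View pics/wrist4.png

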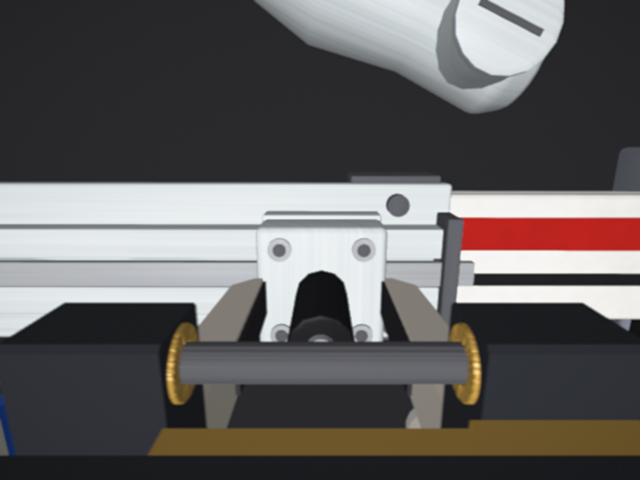

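The post stands centred between the fingers, which are still closing. I'll wait.

drive_tool([
  [1,0,0,0,0,0,0],
  [1,0,0,0,0,0,0],
  [1,0,0,0,0,0,0],
  [1,0,0,0,0,0,0],
  [1,0,0,0,0,0,0],
  [1,0,0,0,0,0,0],
  [1,0,0,0,0,0,0],
  [1,0,0,0,0,0,0],
])

```text
t: 8.08
tool_pos: [0.5567, -0.1923, 0.1276]
orientation: [-3.129, 0.278, 0.0]
force: [-0.9, 0.4, -0.4]
opening: 0.0238
```

Gripped: the opening of 23.8 mm matches the 24 mm post. I'll slide 150 mm first.

drive_tool([
  [1,0.02,0.1,0,0,0,0],
  [1,0.05,0.3,0,0,0,0],
  [1,0.11,0.6,0,0,0,0],
  [1,0.17,0.95,0,0,0,0],
  [1,0.23,1.3,0,0,0,0],
  [1,0.3,1.7,0,0,0,0],
  [1,0.37,2.1,0,0,0,0],
  [1,0.45,2.5,0,0,0,0],
  [1,0.52,2.9,0,0,0,0],
  [1,0.59,3.3,0,0,0,0],
  [1,0.66,3.7,0,0,0,0],
  [1,0.73,4.1,0,0,0,0],
  [1,0.8,4.5,0,0,0,0],
  [1,0.87,4.85,0,0,0,0],
  [1,0.93,5.2,0,0,0,0],
  [1,0.98,5.5,0,0,0,0],
  [1,1.02,5.7,0,0,0,0],
  [1,1.05,5.9,0,0,0,0],
  [1,1.05,5.9,0,0,0,0],
  [1,1.05,5.9,0,0,0,0],
])

```text
t: 9.75
tool_pos: [0.5834, -0.0444, 0.1276]
orientation: [-3.129, 0.278, -0.001]
force: [4.1, 0.6, -4.0]
opening: 0.0233
```

```bash
python3 - <<'E'
from plant import robot
import cv2
s=robot.read_state();print(s["t"],s["tool_pos"],s["force"],s["opening"],s["wrist_torque"])
c=robot.read_camera("wrist"); cv2.imwrite("pics/wrist5.png",c["image"][:,:,::-1])
E
```

```text
9.75 [ 0.58341204 -0.04441933  0.12759691] [ 4.13751616  0.64752925 -4.00115682] 0.02328838513683269 [ 0.33085533 -0.60437391 -0.01081213]
```

View pics/wrist5.png

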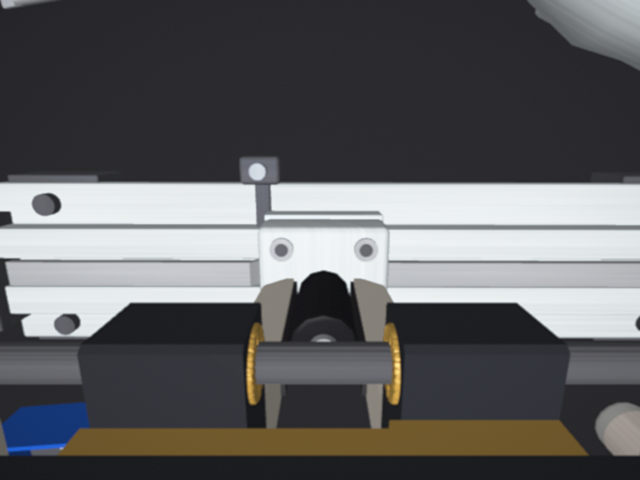

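```bash
python3 - <<'E'
from h import *
from plant import robot
from scipy.spatial.transform import Rotation as R
np.set_printoptions(precision=4,suppress=True)
ctr=np.array([.5782,-.065]);yd=np.array([.1759,.9844]);xd=np.array([.9844,-.1759])
J=lambda p:np.array([(p[:2]-ctr)@xd,(p[:2]-ctr)@yd])
s=robot.read_state()
M=np.array([[0.0003,-0.969,-0.2471,0.0685],[1,0.0004,-0.0005,-0.0005],[0.0006,-0.2471,0.969,-0.1412]])
Rw=R.from_rotvec(s["orientation"]).as_matrix()
def w(u,v,z):
    o=Rw@M[:,3]+s["tool_pos"];d=Rw@M[:,:3]@[(u-323.26)/393.32,(v-241.45)/393.32,1]
    q=o+d*(z-o[2])/d[2];return J(q)
t=J(s["tool_pos"]);print("tcp",t)
for n,u,v,z in [("ptr stem lo",263,218,.058),("ptr stem hi",263,190,.058),("holes",323.5,250,.0975)]: print(n,w(u,v,z),(w(u,v,z)-t))
E
```

```text
tcp [0.0015 0.0212]
ptr stem lo [0.0295 0.0547] [0.028  0.0335]
ptr stem hi [0.0447 0.0541] [0.0432 0.0329]
holes [0.0223 0.0217] [0.0208 0.0005]
```

drive_tool([
  [1,0.06,0.15,0,0,0,0],
  [1,0.1,0.3,0,0,0,0],
  [1,0.12,0.45,0,0,0,0],
  [1,0.14,0.6,0,0,0,0],
  [1,0.16,0.7,0,0,0,0],
  [1,0.18,0.8,0,0,0,0],
  [1,0.19,0.85,0,0,0,0],
  [1,0.19,0.85,0,0,0,0],
])

```text
t: 10.47
tool_pos: [0.5871, -0.0242, 0.1276]
orientation: [3.128, -0.278, -0.002]
force: [-2.5, -3.6, 1.0]
opening: 0.0237
```

About 12 mm to go. I'll creep in small steps and watch the force along the rail.

drive_tool([
  [1,0.0,0.06,0,0,0,0],
  [1,0.01,0.12,0,0,0,0],
  [1,0.02,0.16,0,0,0,0],
  [1,0.02,0.16,0,0,0,0],
  [1,0.02,0.16,0,0,0,0],
])

```text
t: 10.88
tool_pos: [0.5879, -0.0199, 0.1276]
orientation: [3.129, -0.278, -0.001]
force: [-1.1, -2.4, -0.5]
opening: 0.0234
```

drive_tool([
  [1,0.01,0.04,0,0,0,0],
  [1,0.01,0.08,0,0,0,0],
  [1,0.01,0.08,0,0,0,0],
])

```text
t: 11.13
tool_pos: [0.5884, -0.0171, 0.1276]
orientation: [-3.129, 0.278, 0.0]
force: [-1.7, 1.0, -0.9]
opening: 0.0237
```

drive_tool([
  [1,0.01,0.04,0,0,0,0],
  [1,0.01,0.08,0,0,0,0],
  [1,0.01,0.08,0,0,0,0],
])

```text
t: 11.38
tool_pos: [0.5888, -0.0149, 0.1276]
orientation: [-3.128, 0.277, -0.0]
force: [-1.1, 2.2, -0.3]
opening: 0.0236
```

drive_tool([
  [1,0.01,0.04,0,0,0,0],
  [1,0.01,0.04,0,0,0,0],
])

```text
t: 11.55
tool_pos: [0.589, -0.0141, 0.1276]
orientation: [-3.129, 0.278, 0.0]
force: [-0.7, 1.9, 0.6]
opening: 0.0239
```

drive_tool([
  [1,0.01,0.04,0,0,0,0],
  [1,0.01,0.04,0,0,0,0],
])

```text
t: 11.72
tool_pos: [0.5892, -0.0133, 0.1276]
orientation: [-3.129, 0.278, 0.0]
force: [-1.4, 1.6, 0.7]
opening: 0.0236
```

The force along the rail has flipped to a forward pull, so the ball is on the notch's leading flank. I'll carry on to the zero crossing.

drive_tool([
  [1,0.01,0.04,0,0,0,0],
  [1,0.01,0.04,0,0,0,0],
])

```text
t: 11.88
tool_pos: [0.5892, -0.0129, 0.1275]
orientation: [3.129, -0.278, -0.001]
force: [-3.9, -1.6, 0.6]
opening: 0.0234
```

drive_tool([
  [1,0.01,0.04,0,0,0,0],
  [1,0.01,0.04,0,0,0,0],
])

```text
t: 12.05
tool_pos: [0.5893, -0.0126, 0.1275]
orientation: [3.128, -0.278, -0.002]
force: [-6.2, -5.3, 3.1]
opening: 0.0237
```

```bash
python3 - <<'E'
from plant import robot
import cv2
s=robot.read_state();print(s["t"],s["tool_pos"],s["force"],s["opening"],s["wrist_torque"])
c=robot.read_camera("wrist"); cv2.imwrite("pics/wrist6.png",cv2.resize(c["image"][180:400,220:430,::-1],(572,600)))
E
```

```text
12.05 [ 0.58930052 -0.01260899  0.12753389] [-6.19107522 -5.31741366  3.09695314] 0.023731250922419594 [-7.37239856e-01  8.44829412e-01 -5.49896969e-04]
```

View pics/wrist6.png

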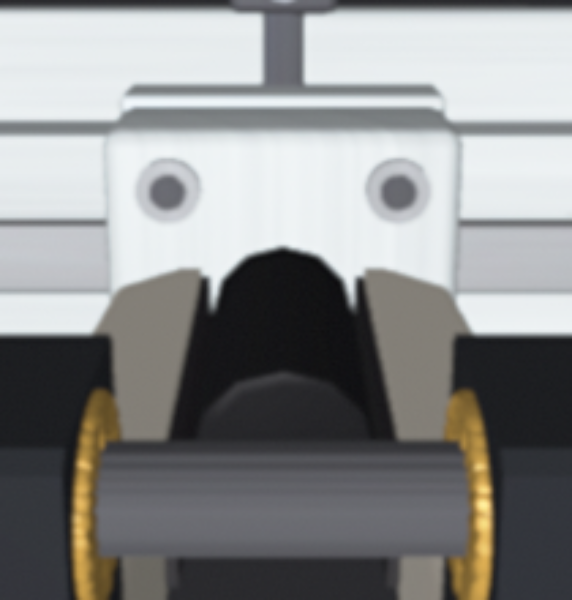

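The pointer stem at x≈283 lines up with the carriage centre at x≈283, and the button has sunk flush. The force has just turned to resisting. I'll back the command off about 1 mm and relieve the sideways load.

drive_tool([
  [1,-0.03,-0.04,0,0,0,0],
  [1,-0.05,-0.04,0,0,0,0],
  [1,-0.05,-0.04,0,0,0,0],
  [1,-0.05,-0.04,0,0,0,0],
  [1,-0.05,-0.04,0,0,0,0],
  [1,-0.05,-0.04,0,0,0,0],
])

```text
t: 12.6
tool_pos: [0.5891, -0.0128, 0.1276]
orientation: [3.129, -0.278, 0.002]
force: [5.0, -2.5, -5.6]
opening: 0.0239
```

```bash
python3 - <<'E'
from plant import robot
import cv2,numpy as np
s=robot.read_state();print(s["t"],s["tool_pos"],s["force"],s["opening"],s["dq"])
for n,(a,b,c0,d) in {"top":(150,350,200,480),"scene":(170,310,140,420)}.items():
    c=robot.read_camera(n); cv2.imwrite(f"pics/{n}7.png",cv2.resize(c["image"][a:b,c0:d,::-1],(800,int(800*(b-a)/(d-c0)))))
E
```

```text
12.6 [ 0.58907735 -0.01282543  0.12760791] [ 4.96221358 -2.51144207 -5.55817199] 0.023948869863922535 [ 0.00072195  0.00122074  0.00092245 -0.00056622 -0.00112762 -0.00032527]
```

View pics/scene7.png

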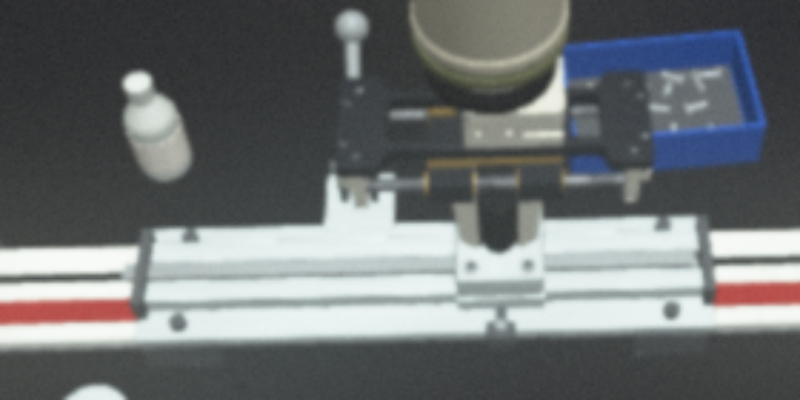

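View pics/top7.png

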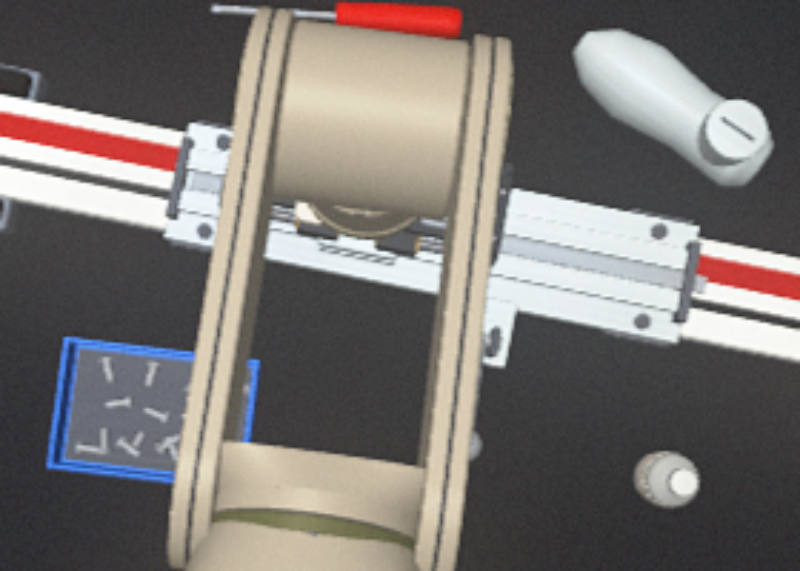

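The keeper is still back (knob at (351,25), unchanged), and the bin, bottle, last and driver are at their old pixels. The carriage stays put while the command moves, so the detent is holding it. One last trim, then a settle.

drive_tool([
  [1,0.02,-0.02,0,0,0,0],
  [1,0.02,-0.02,0,0,0,0],
  [1,0.02,-0.02,0,0,0,0],
  [1,0.02,-0.02,0,0,0,0],
  [1,0.02,-0.02,0,0,0,0],
  [1,0.02,-0.02,0,0,0,0],
])

```text
t: 13.2
tool_pos: [0.5891, -0.0129, 0.1276]
orientation: [-3.129, 0.278, -0.0]
force: [3.3, 1.0, -4.9]
opening: 0.0235
```

```bash
python3 - <<'E'
from plant import robot
s=robot.read_state();print(s["t"],s["tool_pos"],s["force"],s["opening"],abs(s["dq"]).max())
print(robot.close_job())
E
```

```text
13.2 [ 0.58912638 -0.01290663  0.12760685] [ 3.25010769  0.98864952 -4.88804919] 0.023527773578276935 0.0014191343861102307
the job is handed in; nothing more can be done
None
```

I threw the keeper open, gripped the post and slid the carriage into the notch, then handed the job in at 13.2 s while still holding it. The hand-in gives no verdict, and I have no direct reading of the plunger or carriage joints, so the result rests on these checks:

- **Keeper:** after the throw the knob measured at jig x = -153 mm, z = 147 mm, which matches fully open. It was in the same place in the last scene picture, just before the final trim.
- **Notch:** the force along the rail turned from drag to a forward pull, then to resistance. It changed sign again within about 0.1 mm when I backed off. The pointer lined up with the carriage centre, and I could no longer see the button standing out of the post. Travel was about 182 mm, against the 182.5 mm measured from post to notch.
- **Hold:** the grip was set to 25 N, with the fingers 23.5 mm apart on the 24 mm post. The arm was still. About 3 N sideways and 5 N vertical remained on the wrist.
- **Bystanders:** the boot last, screw bin, screwdriver and glue bottle showed no visible shift in the last pictures. I compared these by eye and did not measure them. The arm partly hid the bin and screwdriver in the top view.

No check failed. The views disagreed by only 1–3 mm, close to the stated 2 mm calibration.

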